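Lock out the isolator of the watch polisher

ROBOT

A 7-joint arm with a two-finger parallel gripper is mounted at the origin on a cart in front of the work surface, level with it; the furniture and walls round the work are solid. World frame = base frame: x ahead of the robot, y to its left, z up, the work surface at z = 0. Lengths are in m, angles in rad, forces in N, time in s.
With the tool pointing down it reaches from about 0.425 to 0.925 m from the base axis. Payload 6.8 kg.
Tool frame: the origin (TCP) lies on the centre line of the jaws, within the pads' length; the fingertips stand 14 mm ahead of it and the grasp point (between the pads) lies 5 mm behind it; z points along the fingers, y is the line along which they close (so a half turn about z gives the same grasp; the last joint's range is limited). The gripper opens to 85 mm and grips with 20 to 120 N. Pads are 22 mm wide; open, the fingers measure 114 mm over their backs; the gripper's body (76 mm by 85 mm) begins 54 mm behind the grasp point. The pads swing forward as they close: fully open they stand 13 mm farther back than shut.
Start: joints at [1, 0.477, 0.022, 1.555, -0.011, 1.109, -0.083], TCP at [0.301, -0.604, 0.245] pointing down, gripper open.
Joint ranges: [-2.96, 2.96], [-0.34, 2.1], [-1.41, 1.46], [0.24, 2.44], [-1.37, 4.51], [0.17, 1.92], [-2.96, 2.96]. Speed limits (rad/s): [2.39, 2.39, 3.14, 3.14, 3.14, 3.14, 3.14].

INTERFACE

Orientations are given as a rotation vector (axis times angle).
In Python, from cell import env gives the robot as it stands.
- The arm moves only by the tool jog_arm, never from a script. Its arguments are lists of equal length, an entry for each row: "dr": the turn, a rotation vector about the world's x, y, z normalised to -1 to 1, where 1 is 180 degrees, a list of three; "linear": the shift along the world's x, y, z normalised to -1 to 1, where 1 is 0.8 m, a list of three; "fingers": the closure, from 0 (fully open) to 1 (shut). In form: {"dr": [[ax, ay, az], ...], "linear": [[tx, ty, tz], ...], "fingers": [fingers, ...]}. A call has 1 to 12 rows; each row is the pose to reach, as a shift and turn from the pose commanded when the call began, turning the shorter way round; what a row does not reach only later rows make up. A row lasts 1/10 s, in which the tool goes at most 50 mm and 8.59 degrees, less where a joint would pass 70% of its speed; a pose out of reach is approached as far as the arm can. A call with a number of a shift or a turn outside -1 to 1 is refused whole. A call with a gripper value outside its range is refused whole. The fingers move at their own pace and stop on an object; the grip force is fixed at half the most. Time passes only in rows, so rows that repeat a pose let the fingers close. It gives the time, the measured TCP pose, the force, the opening and the grip force at its end, in the units of the state.
- env.observe(): the state, without advancing time (a new reading comes with each control period).
- env.snapshot(name): name is "scene" or "side" or "wrist"; returns the picture (384x512x3 uint8, blue, green, red); there is no depth.
- env.get_calibration(name): a dict with "vertical_fov" (degrees; the focal length in pixels is half the picture's height over the tangent of half this angle, whatever the lens; pixels are square), "cx", "cy" (the principal point, pixels), "dist_coeffs" ([k1, k2, p1, p2, k3] as OpenCV has them; the pictures are not rectified), "T" (4x4, takes a point from camera to world coordinates). Camera axes: x right, y down, z forward; pixel columns grow to the right and rows downward; lengths in m; the calibration is good to about 2 mm. A picture is of the moment at which its call begins: read the wrist's pose just before it. get_calibration takes no time and is no camera call; for the wrist camera it gives the pose at the moment of the call.
- env.sign_off(): hands the job in; it is judged then, once.
The state is a dict: "time_s": time; "joint_positions": joint angles; "joint_velocities": joint speeds; "effort": joint torques, N m; "tool_pos": TCP position; "tool_rot": TCP orientation; "force": force on the tool from outside, world axes, zero at the start; "ft_torque": the same for the moment, N m; "grip_width": opening from 0.0 (shut) to 1.0 (fully open); "grip_force": force on a finger pad.
Only numpy, scipy, OpenCV 4.12 (cv2) and the standard library are available. Lean on these libraries where they do the work, as an engineer would, in place of code of your own. Each camera call takes 0.05 s, during which the arm holds its last target. There are 200 camera calls.

TASK

Lock out the watch polisher's supply on the grey isolator box: first press the red stop button all the way in and let it out again, then swing the red handle round to its off position so that the hole in its steel tab lines up with the hole in the fixed steel hasp plate, and last slide the brass locking bolt fully home through both holes. The handle swings on past off, so stop it where the holes meet. Do not disturb the watch, the loupe or the phone nearby.

Things in the scene. Friction and masses are not known exactly. Their poses are not given: they have to be found in the camera images.
- isolator_box: Grey enclosure fixed to the table, 170 (x) x 300 (y) x 55 mm high, with a 4 mm high steel foot strip along both long sides (198 mm over these). Origin: centre of its underside; z up. The handle pivots at its x +40, y +90 mm. On the lid a green dot marks on, a red dot off. Bolt guide on the lid at x +40, y -118 mm: 33 mm wide, 10 mm along y, top 83 mm above the table.
- handle (a joint): Angle of the red handle about its upright pivot, rad: 0 = on, pointing to the box's -x; grows counterclockwise seen from above; 1.571 = off, pointing to the box's -y, holes in line. Range -0.12 to 1.90, so it runs 0.33 past off. Friction of 0.22 N m (2.6 N at the push point) keeps it where it is left; the bolt fits with about 0.04 rad play either way.
- handle_hinge (a point): On the handle's pivot axis, at mid-height of its bar (102 mm above the table).
- handle_push (a point): Point on the handle's bar, 85 mm from the pivot, centred in the bar's width and height (102 mm above the table). The red bar is 18 mm wide, 22 mm high (91 to 113 mm above the table) and reaches 117 mm from the pivot; push it on either flank.
- handle_hole (a point): Centre of the 18 mm square hole in the steel tab (42 wide, 6 thick, 36 high) that hangs under the bar, 105 mm from the pivot; the hole runs along the handle; 75 mm above the table, level with the hasp hole within 2 mm.
- hasp_hole (a point): Centre of the 18 mm square hole, running along the box's y, in the fixed upright steel hasp plate (46 wide, 6 thick, top 89 mm above the table) at the box's x +40, y -30 mm; 73 mm above the table. With the handle off, the tab's hole lies 15 mm from here towards the box's +y.
- bolt (a joint): Travel of the brass locking bolt (10 mm rod, round nose), m; 0 = drawn back, 0.040 = fully home; it grows towards the box's +y. Sliding friction 2 N. At about 0.015 its nose reaches the handle's tab and is stopped there unless the holes are in line.
- bolt_knob (a point): Centre of the black knob standing on the bolt, 18 mm diameter, 20 mm high, from 101 to 121 mm above the table (its stem below is 14 mm thick). It moves with the bolt; drawn back it is at the box's x +40, y -86 mm. Push its outer side (the box's -y side) towards the box's +y.
- stop (a joint): Travel of the stop button, m; 0 = out, 0.006 = fully in, moving down. A spring returns it; 1.5 N starts it, 5 N brings it fully in.
- stop_top (a point): Centre of the top face of the red stop button, 38 mm diameter, in a yellow round housing (54 mm diameter, 12 mm high); 77 mm above the table, at the box's x -40, y -95 mm.
- watch: Wrist watch with a brown strap, 230 x 42 x 10 mm, lying loose along its own x in front of the box; origin at the centre of its underside. Leave it alone.
- magnifier: Black eye loupe, 33 mm diameter, 31 mm high, standing loose to the right of the box; origin at the centre of its underside. Leave it alone.
- phone: Black phone, 152 x 75 x 11 mm, lying loose on the right of the table, its length along its own x; origin at the centre of its underside. Leave it alone.

How it is judged:
On the way, in this order (a step that is already met when the one before it is completed fails the run):
1. the stop button is pressed in at least 4 mm while the handle is still short of 0.8 rad (value of joint stop above 0.004 m and value of joint handle below 0.8 rad), for 0.1 s.
2. the handle stands at off within 0.06 rad, with the stop button out again (value of joint handle between 1.511 and 1.631 rad and value of joint stop below 0.002 m), for 0.2 s.
3. the bolt is home through both holes, at least 35 of its 40 mm (value of joint handle between 1.511 and 1.631 rad and value of joint bolt above 0.035 m), for 0.2 s.
At the end, for the whole second after the job is handed in: The handle stands at off (1.571 rad) within 0.06 rad, the locking bolt is at least 35 mm of its 40 mm home through hasp and handle, and the stop button is out again (less than 2 mm in) (all of step 3 and value of joint stop below 0.002 m); the robot touches nothing.
It fails at once if the watch is shifted by more than 20 mm (distance of watch from where it was at the start of the episode above 0.02 m).
It fails at once if the loupe is shifted by more than 20 mm (distance of magnifier from where it was at the start of the episode above 0.02 m).
It fails at once if the phone is shifted by more than 20 mm (distance of phone from where it was at the start of the episode above 0.02 m).
It also fails if it takes over 56 s, if anything falls off the work surface, if the arm or the gripper's body presses on something with over 40 N, if the wrist force passes 120 N, or if a joint passes its speed limit or range.

## Working session

There is one attempt and no reset: what is moved stays moved. The work goes in short steps, Python scripts to look and compute and a tool call to move; the robot and the scene stay as the last step left them, time stands still between calls to the robot, and variables do not carry over. Pictures are saved under pics/ and viewed, at most 13 in all, crops included, and the job is handed in when it is done.

Besides the shell and the picture viewer there is one more tool, called after ">>>" as a command line: name --argument value ..., lists and objects as JSON in quotes. jog_arm: Moves the arm, as the interface text tells. Scaled input: -1 to 1 covers 0.8 m each way for a shift and 180 degrees each way for a turn. Its arguments: {"type":"object","properties":{"dr":{"type":"array"},"linear":{"type":"array"},"fingers":{"type":"array"}},"required":["dr","linear","fingers"]}

```bash
mkdir -p pics; python3 - <<'E'
from cell import env
import cv2
for n in("scene","side"):
    cv2.imwrite(f"pics/{n}0.png",cv2.resize(env.snapshot(n),(800,600),interpolation=cv2.INTER_CUBIC))
    c=env.get_calibration(n);print(n,c)
o=env.observe();print(o["tool_pos"],o["tool_rot"],o["time_s"])
E
```

```text
scene {'vertical_fov': 48.77517233951477, 'cx': 252.14220745870975, 'cy': 192.75962300096518, 'dist_coeffs': array([-0.14524071,  0.        ,  0.        ,  0.        ,  0.        ]), 'T': array([[ 0.51923286, -0.43583917,  0.73514723, -0.47425318],
       [-0.85430409, -0.24083696,  0.46061055, -0.73443378],
       [-0.0237015 , -0.86720342, -0.49738965,  0.74249096],
       [ 0.        ,  0.        ,  0.        ,  1.        ]])}
side {'vertical_fov': 47.945315613785496, 'cx': 259.3263615718419, 'cy': 190.260823536975, 'dist_coeffs': array([0.02324396, 0.        , 0.        , 0.        , 0.        ]), 'T': array([[-0.97953933,  0.13283566, -0.15118662,  0.72003712],
       [ 0.20056254,  0.70648851, -0.67871103,  0.77020744],
       [ 0.01665458, -0.69514652, -0.71867513,  1.06927299],
       [ 0.        ,  0.        ,  0.        ,  1.        ]])}
[ 0.30113467 -0.6035423   0.24440425] [-3.05631265e+00 -7.20166401e-01  7.32259620e-04] 0.1
```

View pics/scene0.png

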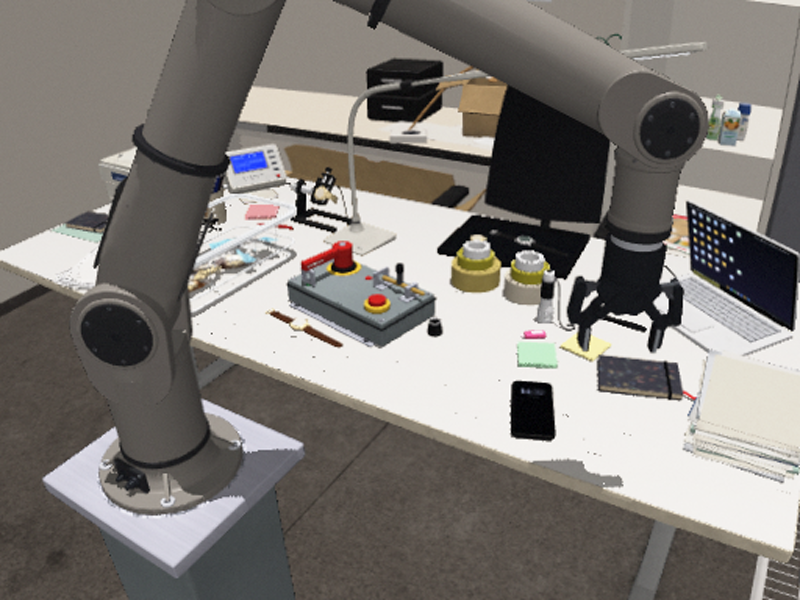

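View pics/side0.png

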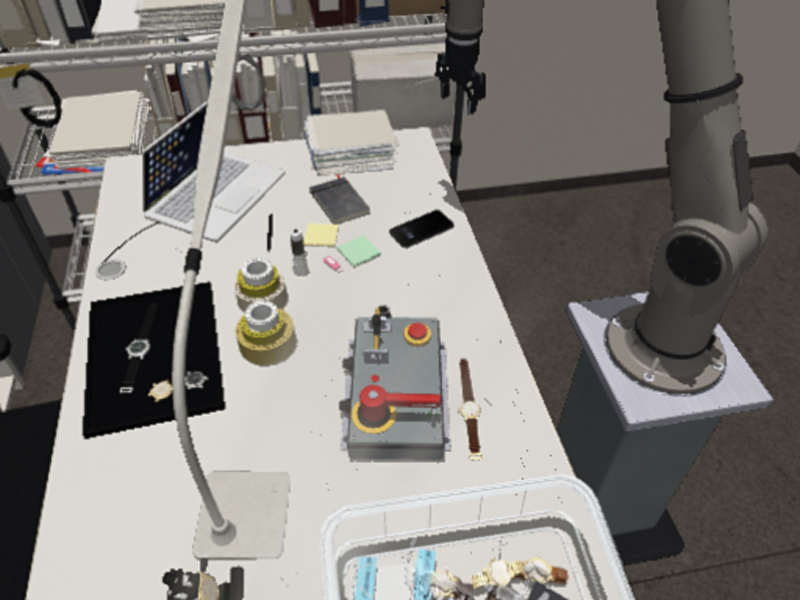

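The scene view shows the box around (360,290)/800, with the loupe at (435,326), the phone at (533,410) and the watch at (305,327). The side view shows the box at (395,390), with the button at (417,331), the knob at (380,315) and the handle hub at (373,398). I'll enlarge both.

```bash
python3 - <<'E'
import cv2,numpy as np
from cell import env
a=env.snapshot("side");b=env.snapshot("scene");cv2.imwrite("pics/sraw.png",a);cv2.imwrite("pics/craw.png",b)
A=cv2.resize(a[188:302,205:319],None,fx=5,fy=5,interpolation=cv2.INTER_CUBIC)
cv2.imwrite("pics/sidecrop.png",A)
cv2.imwrite("pics/scenecrop.png",cv2.resize(b[140:240,170:300],None,fx=6,fy=6,interpolation=cv2.INTER_CUBIC))
E
```

```text
(no output)
```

View pics/sidecrop.png

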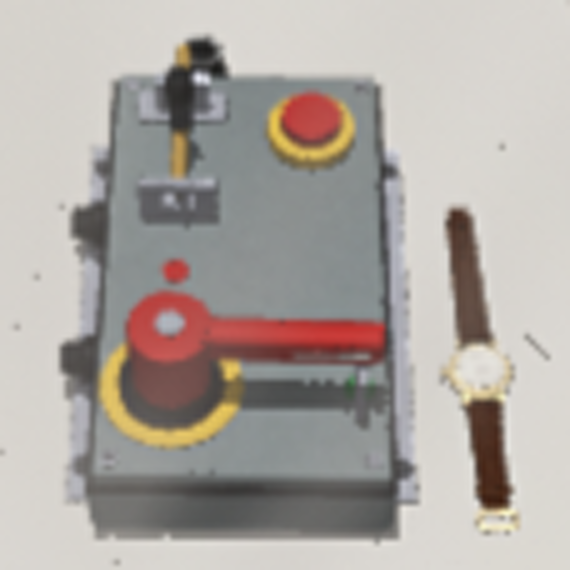

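View pics/scenecrop.png

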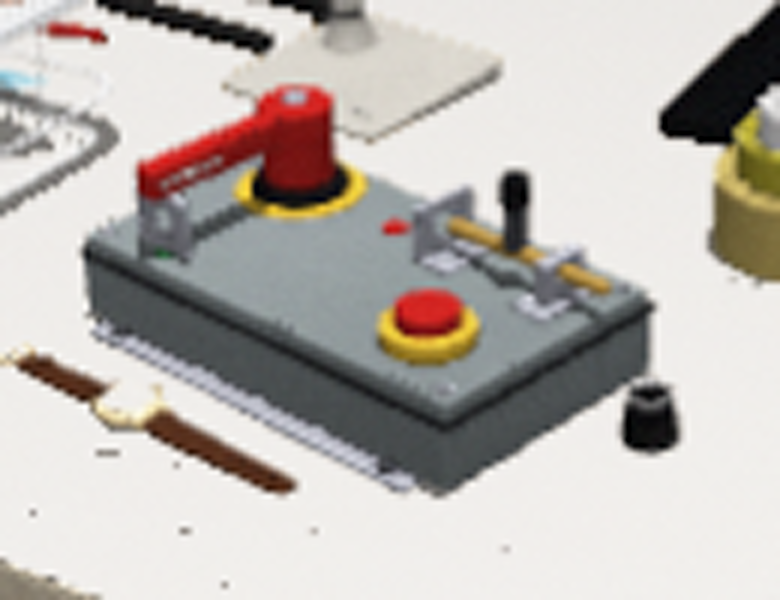

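The side crop shows lid corners at (118,80), (380,80), (93,480) and (393,480), with the button at (311,117). The scene crop shows lid corners at (443,420), (88,245) and (650,303), with the button at (430,305), the knob top at (515,176) and the loupe at (650,420). Next I fit the box pose to all of these.

```bash
cat > h.py <<'E'
import cv2,numpy as np
from cell import env
def cam(n):
    c=env.get_calibration(n);f=192/np.tan(np.radians(c["vertical_fov"]/2))
    return np.array([[f,0,c["cx"]],[0,f,c["cy"]],[0,0,1]]),c["dist_coeffs"],c["T"]
def proj(C,P):
    K,d,T=C;W=np.linalg.inv(T)
    return cv2.projectPoints(np.atleast_2d(P).astype(float),cv2.Rodrigues(W[:3,:3])[0],W[:3,3],K,d)[0][:,0]
def ray(C,uv,z):
    K,d,T=C;p=cv2.undistortPoints(np.array([[uv]],float),K,d)[0,0]
    v=T[:3,:3]@[p[0],p[1],1];return T[:3,3]+v*(z-T[2,3])/v[2]
def box(q,P):
    P=np.atleast_2d(P)/1000.;c,s=np.cos(q[2]),np.sin(q[2])
    return np.c_[q[0]+c*P[:,0]-s*P[:,1],q[1]+s*P[:,0]+c*P[:,1],P[:,2]]
E
python3 - <<'E'
from h import *
from scipy.optimize import least_squares
S=np.array([[118,80,85,-150,55],[380,80,-85,-150,55],[93,480,85,150,55],[393,480,-85,150,55],[311,117,-40,-95,77],[97,538,85,150,0],[395,538,-85,150,0]],float)
Q=np.array([[443,420,-85,-150,55],[88,245,-85,150,55],[650,303,85,-150,55],[443,492,-85,-150,0],[430,305,-40,-95,77],[515,176,40,-86,121]],float)
L=[]
for n,D,k,o in(("side",S,5,(205,188)),("scene",Q,6,(170,140))):
    L.append((cam(n),(D[:,:2]+.5)/k-.5+o,D[:,2:]))
def fit(L):
    r=least_squares(lambda q:np.concatenate([(proj(C,box(q,P))-uv).ravel() for C,uv,P in L]),[.6,0,0],loss="soft_l1");return r.x
for l in([L[0]],[L[1]],L):
    q=fit(l);print(q.round(4))
for C,uv,P in L: print((proj(C,box(q,P))-uv).round(1).tolist())
C=L[1][0]
for u,z in(((650,392),.031),((650,440),0),((130,405),.01),((292,487),.005),((15,355),.005)): print(ray(C,(np.array(u)+.5)/6-.5+[170,140],z).round(3))
print(box(q,[[-40,-95,77],[40,90,102],[40,-86,111],[40,-5,102],[-45,90,102]]).round(4))
E
```

```text
[ 0.5629  0.0085 -0.1966]
[ 0.561   0.0028 -0.2252]
[ 0.5625  0.0076 -0.2001]
[[-0.6, -1.8], [0.4, -1.3], [-1.1, 0.3], [2.0, 0.8], [0.6, -0.4], [-1.0, -0.6], [0.4, -0.2]]
[[-0.0, -1.8], [-2.4, -2.0], [0.8, -2.8], [0.6, 1.1], [-0.8, -0.1], [-0.4, -0.3]]
[ 0.55  -0.189  0.031]
[ 0.551 -0.189  0.   ]
[0.429 0.071 0.01 ]
[ 0.412 -0.05   0.005]
[0.446 0.17  0.005]
[[ 0.5044 -0.0775  0.077 ]
 [ 0.6196  0.0879  0.102 ]
 [ 0.5846 -0.0846  0.111 ]
 [ 0.6007 -0.0052  0.102 ]
 [ 0.5363  0.1048  0.102 ]]
```

>>> jog_arm --dr '[[0,0,-0.1],[0,0,-0.211],[0,0,-0.211],[0,0,-0.211],[0,0,-0.211],[0,0,-0.211],[0,0,-0.211],[0,0,-0.211],[0,0,-0.211],[0,0,-0.211],[0,0,-0.211],[0,0,-0.211]]' --linear '[[0.05,0.05,0.09],[0.249,0.692,0.094],[0.249,0.692,0.094],[0.249,0.692,0.094],[0.249,0.692,0.094],[0.249,0.692,0.094],[0.249,0.692,0.094],[0.249,0.692,0.094],[0.249,0.692,0.094],[0.249,0.692,0.094],[0.249,0.692,0.094],[0.249,0.692,0.094]]' --fingers '[1,1,1,1,1,1,1,1,1,1,1,1]'

```text
time_s: 1.4
tool_pos: [0.4965, -0.0611, 0.32]
tool_rot: [3.126, -0.314, 0.001]
force: [0.3, -0.8, -1.1]
grip_width: 0.0
grip_force: 0.0
```

```bash
python3 - <<'E'
from h import *
o=env.observe();np.savez("w1.npz",*cam("wrist"));im=env.snapshot("wrist")
cv2.imwrite("pics/w1.png",cv2.resize(im,(800,600),interpolation=cv2.INTER_CUBIC));print(o["tool_pos"],o["tool_rot"],o["time_s"],np.load("w1.npz")["arr_2"].round(3))
E
```

```text
[ 0.49653635 -0.06105247  0.3199986 ] [ 3.12568100e+00 -3.14079834e-01  8.66879262e-04] 1.4 [[-0.198 -0.93  -0.31   0.577]
 [-0.98   0.188  0.062 -0.077]
 [ 0.     0.316 -0.949  0.449]
 [ 0.     0.     0.     1.   ]]
```

View pics/w1.png

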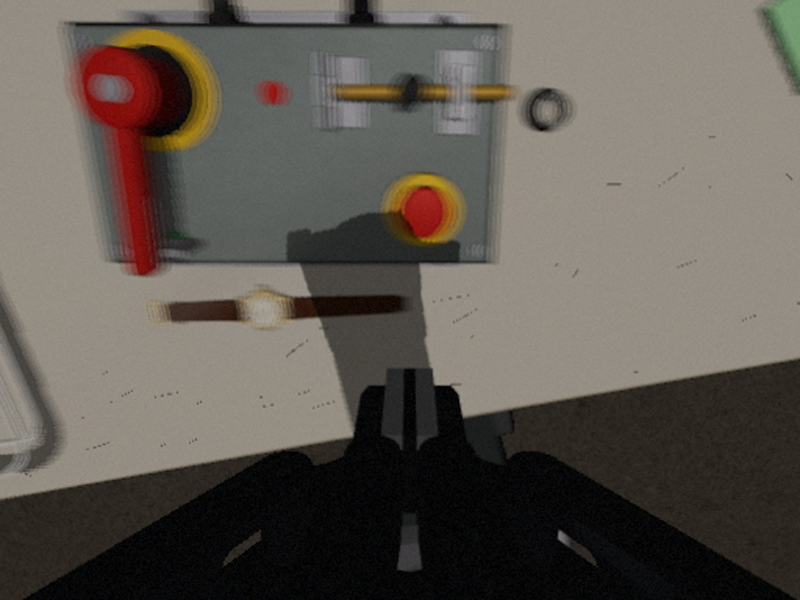

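The wrist view shows the whole box with hub, red dot, hasp, bolt and button, but it is blurred by motion. I'll retake it at rest.

```bash
python3 - <<'E'
from h import *
for i in range(6): env.snapshot("wrist")
o=env.observe();np.savez("w2.npz",*cam("wrist"));im=env.snapshot("wrist");cv2.imwrite("pics/w2raw.png",im)
cv2.imwrite("pics/w2.png",cv2.resize(im[0:180,35:375],None,fx=2.35,fy=2.35,interpolation=cv2.INTER_CUBIC));print(o["tool_pos"],o["time_s"],o["joint_velocities"].round(3))
E
```

```text
[ 0.49586806 -0.06470977  0.31939879] 1.75 [ 0.007 -0.001  0.002  0.001 -0.002  0.001 -0.004]
```

View pics/w2.png

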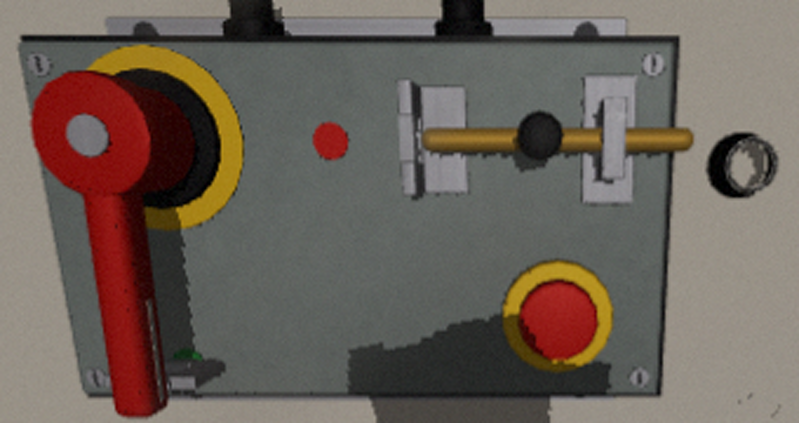

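The view is sharp now: lid corners (20,38), (679,38), (660,396) and (88,394), button (559,320), knob (541,135).

```bash
python3 - <<'E'
from h import *
from scipy.optimize import least_squares
w=np.load("w2.npz");C=[w["arr_%d"%i] for i in range(3)]
D=np.array([[20,38,85,150,55],[679,38,85,-150,55],[660,396,-85,-150,55],[88,394,-85,150,55],[559,320,-40,-95,77],[541,135,40,-86,121]],float)
uv=(D[:,:2]+.5)/2.35-.5+[35,0];P=D[:,2:]
q=least_squares(lambda q:(proj(C,box(q,P))-uv).ravel(),[.56,0,-.2]).x
print(q.round(4),(proj(C,box(q,P))-uv).round(1).tolist())
for z in(.12,.125,.13):print(z,ray(C,(np.array([88,135])+.5)/2.35-.5+[35,0],z).round(4))
t=ray(C,(np.array([133,414])+.5)/2.35-.5+[35,0],.113)
pts=box(q,[[-40,-95,77],[40,90,102],[40,-86,111],[-45,90,102],[40,5,102]]);print(pts.round(4))
print("bar end",t.round(4),"dist",np.linalg.norm(t[:2]-pts[1,:2]),"ang",np.arctan2(*(pts[1,:2]-t[:2])[::-1])-q[2])
np.save("q.npy",q);o=env.observe();print(o["tool_pos"],o["tool_rot"])
E
```

```text
[ 0.5652  0.0049 -0.1992] [[-5.0, -2.0], [3.2, -2.3], [3.0, 2.4], [-3.6, 3.9], [1.1, 1.0], [1.2, 0.4]]
0.12 [0.6226 0.0839 0.12  ]
0.125 [0.6219 0.0814 0.125 ]
0.13 [0.6212 0.0789 0.13  ]
[[ 0.5072 -0.0803  0.077 ]
 [ 0.6222  0.0852  0.102 ]
 [ 0.5874 -0.0873  0.111 ]
 [ 0.5389  0.102   0.102 ]
 [ 0.6054  0.0019  0.102 ]]
bar end [0.5119 0.111  0.113 ] dist 0.11333329615358673 ang -0.030052912786144748
[ 0.49588863 -0.064743    0.31945704] [ 3.12489150e+00 -3.18347616e-01 -7.81913919e-04]
```

>>> jog_arm --dr '[[0,0,0],[0,0,0],[0,0,0],[0,0,0],[0,0,0],[0,0,0],[0,0,0],[0,0,0],[0,0,0],[0,0,0]]' --linear '[[0.014,-0.019,-0.06],[0.014,-0.019,-0.12],[0.014,-0.019,-0.18],[0.014,-0.019,-0.23],[0.014,-0.019,-0.26],[0.014,-0.019,-0.275],[0.014,-0.019,-0.283],[0.014,-0.019,-0.29],[0.014,-0.019,-0.293],[0.014,-0.019,-0.293]]' --fingers '[1,1,1,1,1,1,1,1,1,1]'

```text
time_s: 2.8
tool_pos: [0.5081, -0.0788, 0.0862]
tool_rot: [3.125, -0.315, 0.002]
force: [-2.5, -1.3, 4.0]
grip_width: -0.001
grip_force: 2.1
```

>>> jog_arm --dr '[[0,0,0],[0,0,0],[0,0,0],[0,0,0]]' --linear '[[0,0,-0.0025],[0,0,-0.004],[0,0,-0.004],[0,0,-0.004]]' --fingers '[1,1,1,1]'

```text
time_s: 3.2
tool_pos: [0.5083, -0.0788, 0.0847]
tool_rot: [3.125, -0.315, 0.003]
force: [-8.0, -2.6, 25.4]
grip_width: 0.002
grip_force: 12.8
```

>>> jog_arm --dr '[[0,0,0],[0,0,0],[0,0,0],[0,0,0],[0,0,0],[0,0,0],[0,0,0],[0,0,0],[0,0,0]]' --linear '[[0,0,0.05],[0,0,0.1],[0.005,0.02,0.135],[0.02,0.07,0.135],[0.04,0.13,0.135],[0.04,0.18,0.135],[0.04,0.2275,0.135],[0.04,0.2275,0.135],[0.04,0.2275,0.135]]' --fingers '[1,1,0.5,0,0,0,0,0,0]'

```text
time_s: 4.1
tool_pos: [0.5396, 0.1051, 0.1903]
tool_rot: [-3.126, 0.309, -0.001]
force: [0.1, 0.4, -0.1]
grip_width: 0.999
grip_force: 0.0
```

```bash
python3 - <<'E'
from h import *
for i in range(2): env.snapshot("wrist")
o=env.observe();np.savez("w3.npz",*cam("wrist"));im=env.snapshot("wrist");cv2.imwrite("pics/w3.png",cv2.resize(im,(800,600),interpolation=cv2.INTER_CUBIC));print(o["tool_pos"],o["tool_rot"],o["force"],o["grip_width"])
E
```

```text
[0.53973714 0.10260153 0.19014727] [ 3.12512489e+00 -3.16000874e-01  6.45200482e-04] [-0.9956518  -0.13385071 -0.35116018] 0.9999077592784436
```

View pics/w3.png

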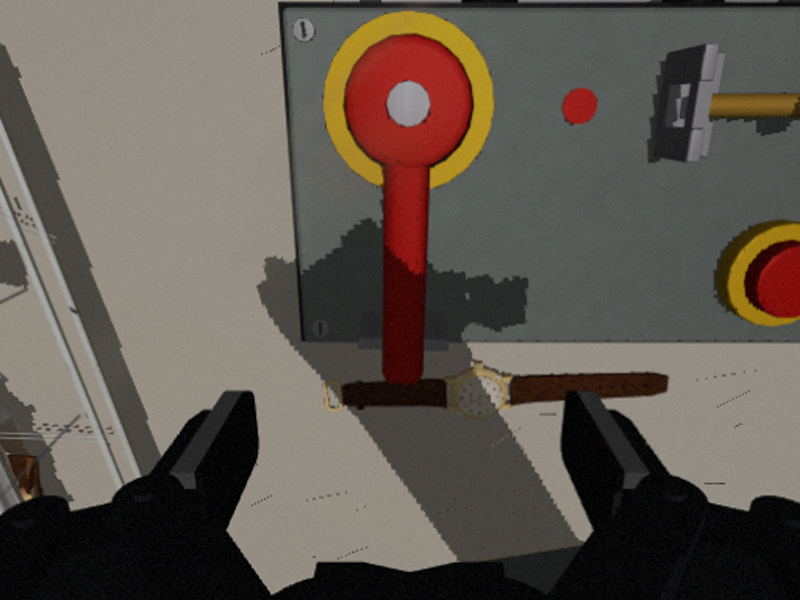

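The bar is at columns 383–427 and central between the fingers (centre about 409). The hub cap is at (408,103) and the ring at (409,100). I'll refine the pivot and work out the arc.

```bash
python3 - <<'E'
from h import *
w=np.load("w3.npz");C=[w["arr_%d"%i] for i in range(3)]
r=lambda u,z:ray(C,(np.array(u)+.5)*.64-.5,z)
print("ring",r((409,100),.057).round(4),"cap",r((408,103),.125).round(4),"red dot",r((580,105),.055).round(4))
a=r((407,180),.113);b=r((404,365),.113);print(a.round(4),b.round(4),"bar dir",np.arctan2(*(a-b)[1::-1]))
q=np.load("q.npy");h=box(q,[[40,90,102]])[0];print("pivot",h.round(4),"yaw",q[2])
o=env.observe()["tool_pos"];h=np.array([.6222,.0855])
for d in(0,15,30,45,60,75,90):
    t=q[2]+np.pi+np.radians(d);p=h+.085*np.array([np.cos(t),np.sin(t)]);print(d,((p-o[:2])/.8).round(4))
E
```

```text
ring [0.6258 0.0855 0.057 ] cap [0.6235 0.0863 0.125 ] red dot [0.6076 0.0074 0.055 ]
[0.5966 0.0922 0.113 ] [0.5202 0.1091 0.113 ] bar dir -0.21832469698762258
pivot [0.6222 0.0852 0.102 ] yaw -0.19922525281712716
0 [-0.0011  0.0001]
15 [-0.003  -0.0276]
30 [ 0.0024 -0.0548]
45 [ 0.0146 -0.0797]
60 [ 0.0328 -0.1006]
75 [ 0.0558 -0.1161]
90 [ 0.082  -0.1251]
```

>>> jog_arm --dr '[[0,0,0],[0,0,0],[0,0,0],[0,0,0],[0,0,0],[0,0,0],[0,0,0],[0,0,0],[0,0,0],[0,0,0]]' --linear '[[0,0,-0.05],[0,0,-0.09],[0,0,-0.105],[0,0,-0.105],[0,0,-0.105],[0,0,-0.105],[0,0,-0.105],[0,0,-0.105],[0,0,-0.105],[0,0,-0.105]]' --fingers '[0,0,0,0.5,0.7,1,1,1,1,1]'

```text
time_s: 5.25
tool_pos: [0.5403, 0.1041, 0.1074]
tool_rot: [-3.125, 0.315, -0.003]
force: [-1.5, -0.0, 6.3]
grip_width: 0.196
grip_force: 59.7
```

>>> jog_arm --dr '[[0,0,0.0417],[0,0,0.0833],[0,0,0.125],[0,0,0.1667],[0,0,0.2083],[0,0,0.25],[0,0,0.2917],[0,0,0.3333],[0,0,0.375]]' --linear '[[-0.0019,-0.0138,0],[-0.0019,-0.0277,0],[-0.0001,-0.0415,0],[0.0035,-0.0549,0],[0.0088,-0.0678,0],[0.0157,-0.0798,0],[0.0241,-0.0909,0],[0.0339,-0.1007,0],[0.0449,-0.1092,0]]' --fingers '[1,1,1,1,1,1,1,1,1]'

```text
time_s: 6.15
tool_pos: [0.5755, 0.0166, 0.1074]
tool_rot: [2.769, 1.483, 0.0]
force: [-4.8, 2.2, 6.9]
grip_width: 0.195
grip_force: 59.8
```

>>> jog_arm --dr '[[0,0,0.0417],[0,0,0.0833],[0,0,0.11],[0,0,0.125],[0,0,0.125],[0,0,0.125],[0,0,0.125]]' --linear '[[0.012,-0.007,0],[0.0248,-0.0123,0],[0.0333,-0.0148,0],[0.0382,-0.016,0],[0.0382,-0.016,0],[0.0382,-0.016,0],[0.0382,-0.016,0]]' --fingers '[1,1,1,1,1,1,1]'

```text
time_s: 6.85
tool_pos: [0.606, 0.004, 0.1074]
tool_rot: [2.43, 1.99, -0.0]
force: [-4.9, -0.6, 8.0]
grip_width: 0.194
grip_force: 59.9
```

```bash
python3 - <<'E'
from h import *
env.snapshot("wrist")
o=env.observe();p=o["tool_pos"];R=cv2.Rodrigues(np.array(o["tool_rot"]))[0]
print(p,o["tool_rot"],o["force"],o["ft_torque"],"tool x ang",np.arctan2(R[1,0],R[0,0]),"y",np.arctan2(R[1,1],R[0,1]))
for h in((.6222,.0852),(.6235,.0858)): v=p[:2]-h;print(np.hypot(*v),np.arctan2(v[1],v[0])+np.pi+.1992)
np.savez("w4.npz",*cam("wrist"));im=env.snapshot("wrist");cv2.imwrite("pics/w4.png",cv2.resize(im,(800,600),interpolation=cv2.INTER_CUBIC))
E
```

```text
[0.60598906 0.00394294 0.10738394] [ 2.43012938e+00  1.98973817e+00 -3.35720571e-04] [-3.51592588 -0.71979992  8.41785272] [0.11516047 0.86950818 0.51657371] tool x ang 1.3721737269386445 y -0.1986222759078303
0.08285833642079357 1.5730796939192453
0.08370908452852995 1.5592517344034862
```

View pics/w4.png

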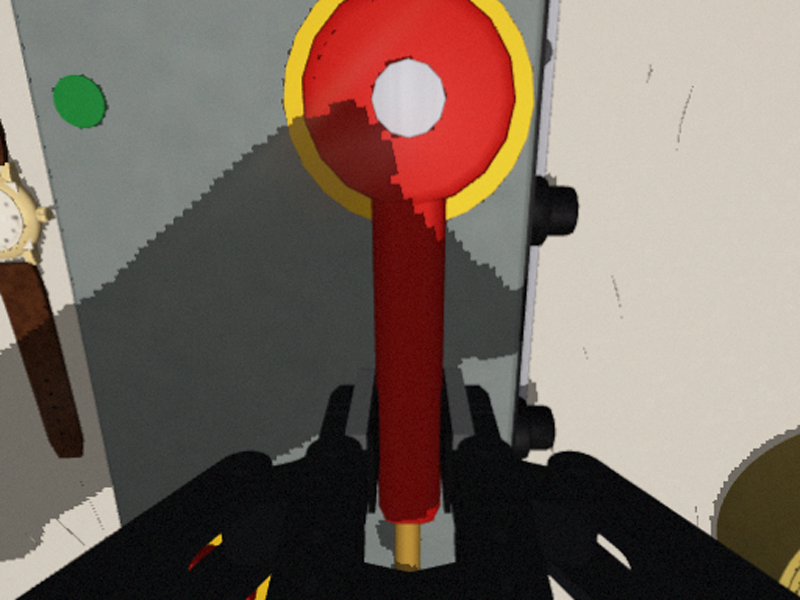

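The bar lies along column 408, in line with the brass rod and the hasp, and the tool yaw gives a handle angle of about 1.571. I'll release it and go behind the knob.

>>> jog_arm --dr '[[0,0,0],[0,0,0],[0,0,0],[0,0,0],[0,0,0],[0,0,0],[0,0,0],[0,0,0],[0,0,0],[0,0,0],[0,0,0],[0,0,0]]' --linear '[[0,0,0],[0,0,0],[0,0,0],[0,0,0.04],[0,0,0.09],[-0.006,-0.04,0.09],[-0.015,-0.09,0.09],[-0.0288,-0.148,0.09],[-0.0288,-0.148,0.09],[-0.0288,-0.148,0.09],[-0.0288,-0.148,0.09],[-0.0288,-0.148,0.09]]' --fingers '[0.5,0.4,0.4,0.4,0.4,0.6,1,1,1,1,1,1]'

```text
time_s: 8.15
tool_pos: [0.5834, -0.1128, 0.1782]
tool_rot: [-2.429, -1.991, -0.001]
force: [0.5, 1.1, 0.2]
grip_width: 0.003
grip_force: 0.0
```

```bash
python3 - <<'E'
from h import *
o=env.observe();print(o["tool_pos"],o["force"],o["grip_width"])
np.savez("w5.npz",*cam("wrist"));im=env.snapshot("wrist");cv2.imwrite("pics/w5.png",cv2.resize(im,(800,600),interpolation=cv2.INTER_CUBIC))
E
```

```text
[ 0.58339569 -0.11281873  0.17817241] [0.47892383 1.07911485 0.18547188] 0.0031411341934899496
```

View pics/w5.png

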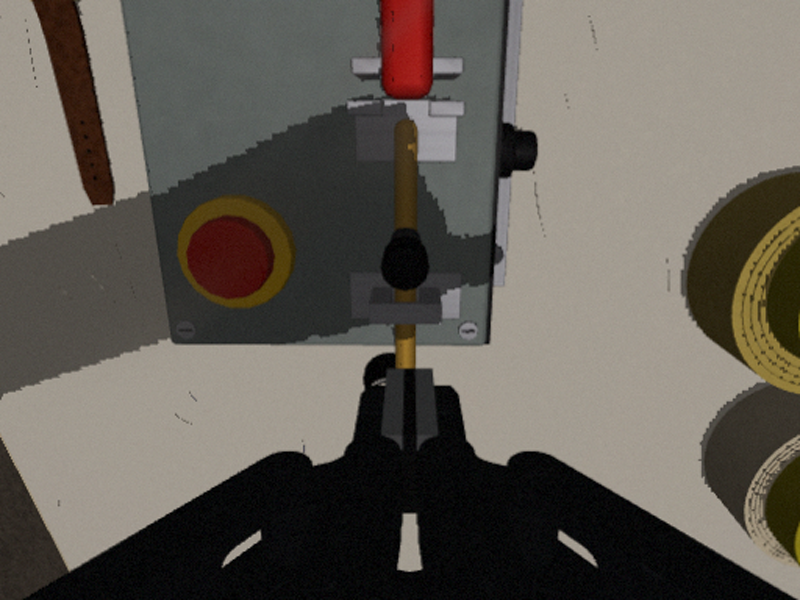

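The tab centre (407) and hasp centre (406.5) line up, the button is out and the knob is at column 405. I'll lower and push.

>>> jog_arm --dr '[[0,0,0],[0,0,0],[0,0,0],[0,0,0],[0,0,0],[0,0,0],[0,0,0],[0,0,0],[0,0,0],[0,0,0]]' --linear '[[0,0,-0.04],[0,0,-0.0725],[0,0,-0.0725],[0.0012,0.006,-0.0725],[0.0025,0.0122,-0.0725],[0.0037,0.0184,-0.0725],[0.005,0.0245,-0.0725],[0.0062,0.0306,-0.0725],[0.0074,0.0367,-0.0725],[0.0074,0.0367,-0.0725]]' --fingers '[1,1,1,1,1,1,1,1,1,1]'

```text
time_s: 9.2
tool_pos: [0.5894, -0.0841, 0.1204]
tool_rot: [2.431, 1.99, 0.002]
force: [0.2, -0.1, 0.7]
grip_width: -0.002
grip_force: 0.0
```

>>> jog_arm --dr '[[0,0,0],[0,0,0],[0,0,0],[0,0,0]]' --linear '[[0.0012,0.006,0],[0.0025,0.0122,0],[0.0034,0.0165,0],[0.0037,0.0184,0]]' --fingers '[1,1,1,1]'

```text
time_s: 9.6
tool_pos: [0.592, -0.07, 0.12]
tool_rot: [-2.431, -1.989, -0.0]
force: [-0.2, -1.9, 1.8]
grip_width: -0.003
grip_force: 1.0
```

```bash
python3 - <<'E'
from h import *
a=env.snapshot("side");o=env.observe();print(o["tool_pos"],o["force"])
b=env.snapshot("scene");w=env.snapshot("wrist")
f=lambda i:cv2.resize(i,(400,300),interpolation=cv2.INTER_CUBIC)
cv2.imwrite("pics/m1.png",np.vstack([np.hstack([f(a[185:260,215:315]),f(b[150:225,200:300])]),np.hstack([f(w),f(w[80:330,160:360])])]))
E
```

```text
[ 0.59206062 -0.06992597  0.12005257] [ 0.65540275 -1.69208107  0.6145041 ]
```

View pics/m1.png

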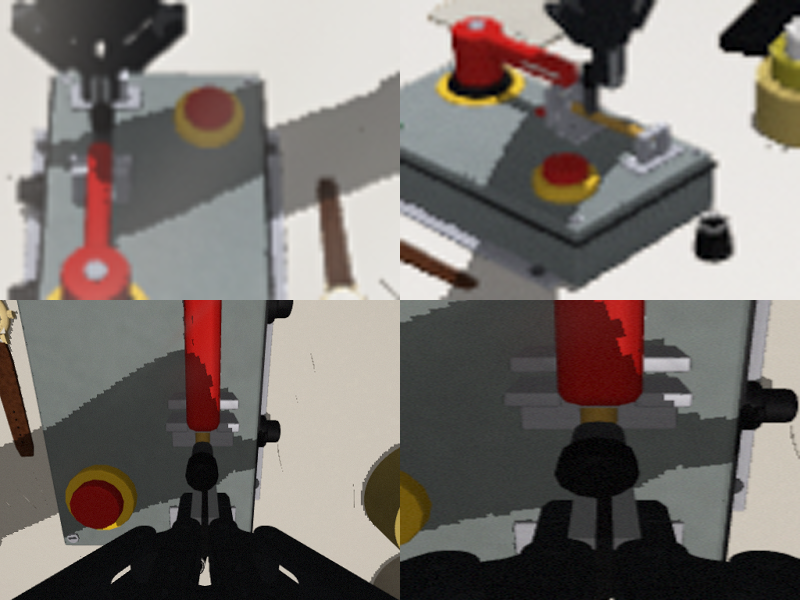

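The bolt is moving in with the handle staying in line. I'll push on until the force rises at the end stop.

>>> jog_arm --dr '[[0,0,0],[0,0,0],[0,0,0],[0,0,0]]' --linear '[[0.0005,0.0025,0],[0.001,0.005,0],[0.001,0.005,0],[0.001,0.005,0]]' --fingers '[1,1,1,1]'

```text
time_s: 10.15
tool_pos: [0.5925, -0.0667, 0.1199]
tool_rot: [-2.432, -1.988, 0.001]
force: [-1.0, -1.9, -0.5]
grip_width: 0.001
grip_force: 0.9
```

>>> jog_arm --dr '[[0,0,0],[0,0,0],[0,0,0],[0,0,0]]' --linear '[[0.0005,0.0025,0],[0.001,0.005,0],[0.001,0.005,0],[0.001,0.005,0]]' --fingers '[1,1,1,1]'

```text
time_s: 10.55
tool_pos: [0.5925, -0.0664, 0.1199]
tool_rot: [2.433, 1.984, -0.007]
force: [-3.8, -9.9, 3.1]
grip_width: -0.002
grip_force: 4.8
```

It hit a hard stop at 10 N, with the finger face near box y −54 mm, which corresponds to about 40 mm of travel. I'll back off and check.

>>> jog_arm --dr '[[0,0,0],[0,0,0],[0,0,0],[0,0,0],[0,0,0],[0,0,0],[0,0,0],[0,0,0]]' --linear '[[-0.002,-0.01,0],[-0.005,-0.025,0],[-0.008,-0.04,0.02],[-0.01,-0.05,0.08],[-0.01,-0.05,0.1],[-0.01,-0.05,0.1],[-0.01,-0.05,0.1],[-0.01,-0.05,0.1]]' --fingers '[1,1,1,1,1,1,1,1]'

```text
time_s: 11.35
tool_pos: [0.5846, -0.1024, 0.1986]
tool_rot: [-2.43, -1.988, 0.002]
force: [-0.0, 0.2, -0.6]
grip_width: 0.0
grip_force: 0.0
```

```bash
python3 - <<'E'
from h import *
o=env.observe();print(o["tool_pos"],o["force"])
env.snapshot("wrist");np.savez("w6.npz",*cam("wrist"));w=env.snapshot("wrist");C=cam("wrist")
q=np.load("q.npy")
for b in(35,40): print(b,(proj(C,box(q,[[40,-86+b,121]]))[0]+.5)/.64-.5)
cv2.imwrite("pics/w6.png",cv2.resize(w,(800,600),interpolation=cv2.INTER_CUBIC))
E
```

```text
[ 0.58460301 -0.1023958   0.19864701] [-0.03138584  0.16406882 -0.6058148 ]
35 [405.99153279 197.81709684]
40 [405.97506598 184.75216321]
```

View pics/w6.png

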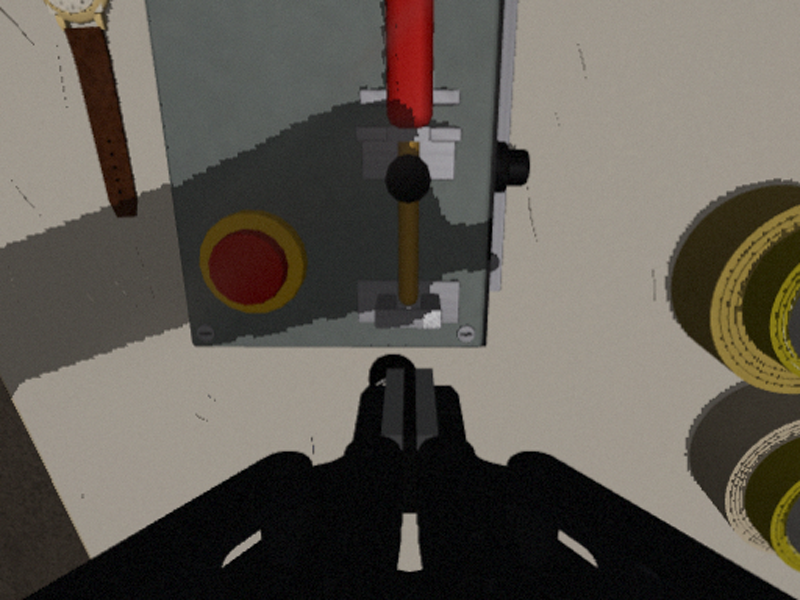

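The knob is at (408,178), at or beyond the predicted fully-home row of 185. The tab and hasp are aligned, the button is out and nothing else has moved.

```bash
python3 -c "
from cell import env
print(env.sign_off())"
```

```text
the job is handed in; nothing more can be done
None
```

I pressed and released the stop button, swung the handle to off, slid the bolt home through both holes, and handed the job in at about 11.5 s; the sign-off gave no verdict, but the last picture showed everything in place and nothing nearby disturbed.

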